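# Put the pipette away in its case

## Task

Put the single-channel pipette away: lay it gently, without dropping it, lengthwise and flat inside the open hinged case so that nothing stands above the rim, let go of it, then close the lid fully. Leave the multichannel pipette, the one with the wide head, where it lies.

Things in the scene. Friction and masses are not known exactly. Their poses are not given: they have to be found in the camera images.
- pipette: Single-channel pipette, white and grey, some 90 g, lying on its side, 234 mm long (x). Origin: on its underside at mid-length; x towards the narrow tip, z up. Handle 28 mm wide (y), 28 mm high, x = -92 to +22 mm; centre of mass x = -30 mm; grip across y at x = -15 mm. Plunger at the -x end; finger hook out to y = +35 mm at x = -84 to -72 mm. From x = +22 mm a round barrel, 22 tapering to 6 mm.
- case: Open-topped grey plastic case, dark inside, fixed. Outside 300 mm (x, its length) by 110 mm (y) by 45 mm high; walls and floor 5 mm thick, so inside 290 by 100 mm with the inner floor at z = 5 mm. Origin: centre of its underside, z up. The lid's hinge line runs along the +y long rim, at y = +55 mm, z = 45.5 mm.
- lid (a joint): Case lid: grey flat panel 300 by 110 by 10 mm, 150 g, hinged on the case's +y rim. Value: angle in rad, 0 closed (level on the rim, its top at z = 55.5 mm of the case), 1.57 upright, 2.1 most (leaning out to +y); starts at 1.7 to 2.05. Stiff hinge: it stays at any angle where it is left and must be pushed all the way down, 1 to 2 N at the free edge.
- multichannel: Multichannel pipette lying on the bench, a bystander: the same white handle, 28 mm wide, but ahead of it a head 88 mm wide (y) and 50 mm long with eight short grey cones. 224 mm long (x from -117 to +107 mm, cones at +x), z up, origin on its underside. It must stay where it lies.
Mind the look-alikes: they are no part of the job. Leave any orange or pink look-alike of the pipette alone.

How it is judged (in metres and radians):
On the way:
1. the pipette lies inside the case, lengthwise, let go, while the lid is still open (x of pipette in the frame of case between -0.035 and 0.035 m and y of pipette in the frame of case between -0.045 and 0.045 m and z of pipette in the frame of case below 0.04 m and angle between the x axis of pipette and the x axis of case, either way round below 0.35 rad and contact force between pipette and the fingers below 0.2 N and linear speed of pipette below 0.05 m/s and value of joint lid above 0.8 rad), for 0.2 s.
At the end, for the whole second after the job is handed in: Pipette at rest and released in the case: origin within 35 mm along and 45 mm across of the case centre, under 40 mm above its underside, length within 20 degrees of the case's either way; lid within 0.06 rad of closed; multichannel pipette within 30 mm of its start (x of pipette in the frame of case between -0.035 and 0.035 m and y of pipette in the frame of case between -0.045 and 0.045 m and z of pipette in the frame of case below 0.04 m and angle between the x axis of pipette and the x axis of case, either way round below 0.35 rad and contact force between pipette and the fingers below 0.2 N and linear speed of pipette below 0.05 m/s and value of joint lid below 0.06 rad and distance of multichannel from where it was at the start of the episode below 0.03 m); the robot touches nothing.
It fails at once if the pipette is dropped: it moves faster than 0.7 m/s out of the fingers (a fall of some 25 mm) (linear speed of pipette above 0.7 m/s and contact force between pipette and the fingers below 0.1 N).
It fails at once if the multichannel pipette is moved more than 30 mm (distance of multichannel from where it was at the start of the episode above 0.03 m).
It also fails if it takes over 56 s, if anything falls off the work surface, if the arm or the gripper's body presses on something with over 40 N, if the wrist force passes 120 N, or if a joint passes its speed limit or range.

## Robot

A 6-joint arm with a two-finger parallel gripper is mounted at the origin on the work surface. World frame = base frame: x ahead of the robot, y to its left, z up, the work surface at z = 0. Lengths are in mm, angles in rad, forces in N, time in s.
With the tool pointing down it reaches from about 350 to 875 mm from the base axis. Payload 4.2 kg.
Tool frame: the origin (TCP) lies midway between the tips of the shut fingers; the grasp point (between the pads) lies 19 mm behind it; x points along the fingers, z is the direction in which the jaws open and shut, and the axes are right-handed (so a half turn about x gives the same grasp; the last joint's range is limited). The gripper opens to 87 mm and grips with 3 to 60 N. Pads are 19 mm wide; open, the fingers measure 117 mm over their backs; the gripper's body (75 mm by 190 mm) begins 51 mm behind the grasp point.
Start: joints at [-1.034, 0.385, 0.008, 0, -1.194, -0.259], TCP at [171.417, -601.012, 222.55] pointing down, gripper open.
Joint ranges: [-3.14, 3.14], [-1.21, 2.06], [-1.07, 1.41], [-3.16, 2.05], [-2.99, -0.16], [-3.1, 3.1]. Speed limits (rad/s): [2.79, 2.79, 3.14, 3.14, 3.14, 3.14].

## Interface

Orientations are given as a unit quaternion [x, y, z, w].
In Python, from plant import status, eyes, order gives the robot as it stands.
- The arm moves only by the tool servo_tool, never from a script. Its argument "plan" is a list of rows, each a list of 7 numbers: the shift along the tool's x, y, z in m, then the turn, a rotation vector about the tool's x, y, z in degrees, then the finger opening in m, from 0 to 0.087. A call has 1 to 5 rows; each row shifts and turns the commanded pose from where the row before left it, along the tool's axes as they then stand; what a row does not reach is not made up. A row lasts 1/10 s, in which the tool goes at most 50 mm and 8.59 degrees, less where a joint would pass 70% of its speed; a pose out of reach is approached as far as the arm can. A call with a gripper value outside its range is refused whole. The fingers move at their own pace and stop on an object; "grip_force" is the grip in N (left out, the last holds). Time passes only in rows, so rows that do not move let the fingers close. It gives the time, the measured TCP pose, the force and the opening at its end, in the units of the state.
- status.read_state(): the state, without advancing time (a new reading comes with each control period).
- eyes.camera(name): name is "scene" or "top" or "wrist"; returns the picture (480x640x3 uint8, red, green, blue); there is no depth.
- eyes.get_calibration(name): a dict with "fx", "fy", "cx", "cy" (pixels), "T" (4x4, takes a point from camera to world coordinates); the wrist camera has in their place "mount" (4x4, takes a point from camera to tool coordinates, whose origin is the TCP and whose axes are the tool frame's). Camera axes: x right, y down, z forward; pixel columns grow to the right and rows downward; lengths in mm; the calibration is good to about 2 mm. A picture is of the moment at which its call begins: read the wrist's pose just before it. get_calibration takes no time and is no camera call.
- order.finish_job(): hands the job in, once; it reports no verdict.
The state is a dict: "time": time; "q": joint angles; "qvel": joint speeds; "joint_torque": joint torques, N m; "tcp_pos": TCP position; "tcp_rot": TCP orientation; "force": force on the tool from outside, world axes, zero at the start; "ft_torque": the same for the moment, N m; "finger_gap": opening from 0.0 (shut) to 1.0 (fully open).
Only numpy, scipy, OpenCV 4.12 (cv2) and the standard library are available. Lean on these libraries where they do the work, as an engineer would, in place of code of your own. Each camera call takes 0.05 s, during which the arm holds its last target. There are 200 camera calls.

## Working session

There is one attempt and no reset: what is moved stays moved. The work goes in short steps, Python scripts to look and compute and a tool call to move; the robot and the scene stay as the last step left them, time stands still between calls to the robot, and variables do not carry over. Pictures are saved under pics/ and viewed, about 8 in all and at most 12, crops included, and the job is handed in when it is done.

Besides the shell and the picture viewer there is one more tool, called after "Request:" as name([rows], argument=value, ...), one row to a line, values as JSON. servo_tool: Moves the arm, as the interface text tells. Its arguments: {"type":"object","properties":{"plan":{"type":"array","items":{"type":"array","items":{"type":"number"}}},"grip_force":{"type":"number"}},"required":["plan"]}

```bash
mkdir -p pics; python3 - <<'E'
from plant import status, eyes
import cv2
s=status.read_state(); print(s)
for n in("scene","top"):
    cv2.imwrite(f"pics/{n}0.png",eyes.camera(n)[:,:,::-1]); print(n,eyes.get_calibration(n))
print(eyes.get_calibration("wrist"))
E
```

```text
{'time': 0.0, 'q': array([-1.03442645e+00,  3.85554356e-01,  6.63851080e-03, -5.19026462e-04,
       -1.19398986e+00, -2.58620151e-01]), 'qvel': array([-0.00010568,  0.00069701, -0.00107629, -0.00030981,  0.00104566,
       -0.00120176]), 'joint_torque': array([-2.04835965e-05, -3.90665281e+01,  1.87401474e+01,  4.22007456e+00,
        1.08029565e-02, -1.98030239e-04]), 'tcp_pos': array([ 171.24284853, -600.46137701,  221.46291865]), 'tcp_rot': array([-0.56373366,  0.42558555,  0.56498538,  0.4264655 ]), 'force': array([-0.66683394, -0.161972  , -0.73007003]), 'ft_torque': array([0.00173452, 0.02307697, 0.00675672]), 'finger_gap': 1.004197444473156}
scene {'fx': 489.2374721610639, 'fy': 489.2374721610639, 'cx': 315.8941525984082, 'cy': 230.68493976523914, 'T': array([[ 6.19284279e-01,  6.15629551e-01, -4.87326623e-01,
         9.39111713e+02],
       [ 7.84977546e-01, -4.71819709e-01,  4.01492734e-01,
        -5.71964894e+02],
       [ 1.72404859e-02, -6.31178595e-01, -7.75445902e-01,
         8.99687111e+02],
       [ 0.00000000e+00,  0.00000000e+00,  0.00000000e+00,
         1.0000
[... 219 characters left out ...]
9.99971575e-01,  1.10286318e-03, -7.45873403e-03,
        -1.31338469e+02],
       [ 7.32963458e-03, -8.97633156e-02, -9.95936154e-01,
         1.50273060e+03],
       [ 0.00000000e+00,  0.00000000e+00,  0.00000000e+00,
         1.00000000e+00]])}
{'fx': 408.7702121876133, 'fy': 408.7702121876133, 'cx': 316.6406836007633, 'cy': 238.47022575041782, 'mount': array([[ 4.22954237e-04, -3.00152307e-01,  9.53891196e-01,
        -1.62070477e+02],
       [ 2.78713087e-04, -9.53891209e-01, -3.00152434e-01,
         8.34252454e+01],
       [ 9.99999872e-01,  3.92812704e-04, -3.19795953e-04,
         3.20760952e-01],
       [ 0.00000000e+00,  0.00000000e+00,  0.00000000e+00,
         1.00000000e+00]])}
```

View pics/top0.png

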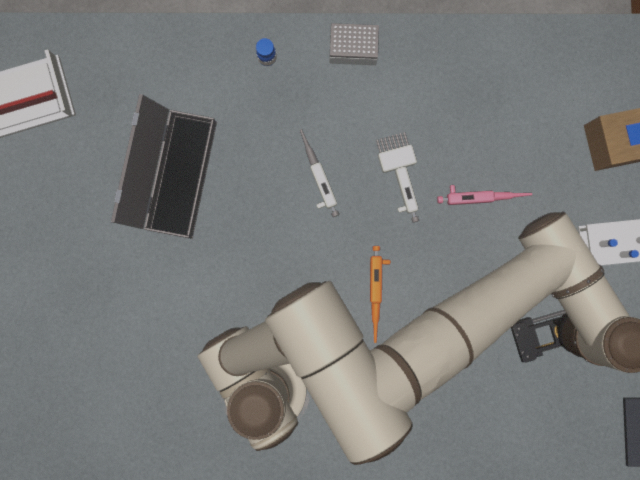

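View pics/scene0.png

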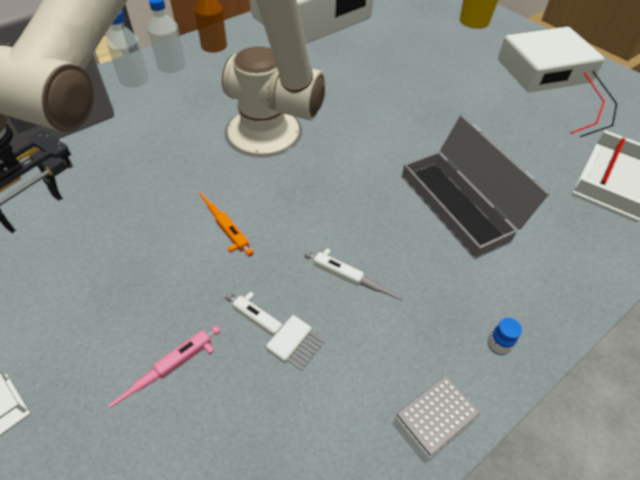

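```bash
cat > h.py <<'E'
import numpy as np, cv2
from plant import status, eyes
from scipy.spatial.transform import Rotation as R
def T_of(name):
    c=eyes.get_calibration(name)
    if name!="wrist": return c,c["T"]
    s=status.read_state(); T=np.eye(4); T[:3,:3]=R.from_quat(s["tcp_rot"]).as_matrix(); T[:3,3]=s["tcp_pos"]
    return c,T@c["mount"]
def ray(c,T,uv,z):
    d=T[:3,:3]@np.array([(uv[0]-c["cx"])/c["fx"],(uv[1]-c["cy"])/c["fy"],1]); o=T[:3,3]
    return o+d*(z-o[2])/d[2]
E
python3 - <<'E'
from h import *
c,T=T_of("top"); im=cv2.imread("pics/top0.png")
print("case rim",[ray(c,T,p,45).round() for p in((215,120),(190,237),(170,111),(148,230))])
print("lid free edge z=150",[ray(c,T,p,150).round() for p in((144,97),(115,224))])
hsv=cv2.cvtColor(im,cv2.COLOR_BGR2HSV)
m=((hsv[...,2]>170)&(hsv[...,1]<40)).astype(np.uint8)
n,l,st,ce=cv2.connectedComponentsWithStats(m)
for i in range(1,n):
    if st[i,4]>60 and 280<ce[i][0]<430:
        k=(l==i).astype(np.uint8); print(st[i],ce[i],cv2.minAreaRect(cv2.findNonZero(k)),ray(c,T,ce[i],20).round())
for n,p,z in(("tip",(303,130),10),("plunger",(335,213),14),("mtip",(392,137),14),("mpl",(415,218),14)): print(n,ray(c,T,p,z).round())
a=cv2.resize(im[90:250,100:420],None,fx=2.5,fy=2.5,interpolation=cv2.INTER_CUBIC)
b=cv2.resize(im[300:400,480:640],None,fx=2.5,fy=2.5,interpolation=cv2.INTER_CUBIC)
b2=np.zeros((250,800,3),np.uint8); b2[:,:400]=cv2.resize(im[300:400,480:640],(400,250))
sc=cv2.imread("pics/scene0.png"); b2[:,400:]=cv2.resize(sc[110:240,0:208],(400,250))
cv2.imwrite("pics/crop.png",np.vstack([a[:350],b2]))
E
```

```text
case rim [array([654., 123.,  45.]), array([367., 179.,  45.]), array([677., 233.,  45.]), array([384., 280.,  45.])]
lid free edge z=150 [array([680., 267., 150.]), array([390., 324., 150.])]
[379 145  38  67 988] [400.26923077 168.57692308] ((403.2358703613281, 179.57545471191406), (64.69682312011719, 33.65333557128906), 74.05460357666016) [ 538. -333.   20.]
[311 163  25  45 384] [322.3828125  185.35677083] ((323.0, 184.50001525878906), (44.32467269897461, 18.39891815185547), 81.25383758544922) [ 496. -140.   20.]
[ 273  292   76   82 3473] [310.58364526 332.87820328] ((310.75830078125, 332.7188720703125), (68.9608154296875, 52.51771545410156), 59.93141555786133) [ 137. -111.   20.]
[ 311  354  100  106 5733] [361.7390546  403.29722658] ((370.4372253417969, 399.7331237792969), (99.18887329101562, 83.58967590332031), 60.06848907470703) [ -30. -233.   20.]
[283 364  23  51 418] [296.61483254 390.0215311 ] ((296.1658630371094, 388.1073303222656), (50.985408782958984, 16.482952117919922), 77.90524291992188) [  2. -78.  20.]
tip [638. -92.  10.]
plunger [ 428. -171.   14.]
mtip [ 619. -314.   14.]
mpl [ 416. -369.   14.]
```

View pics/crop.png

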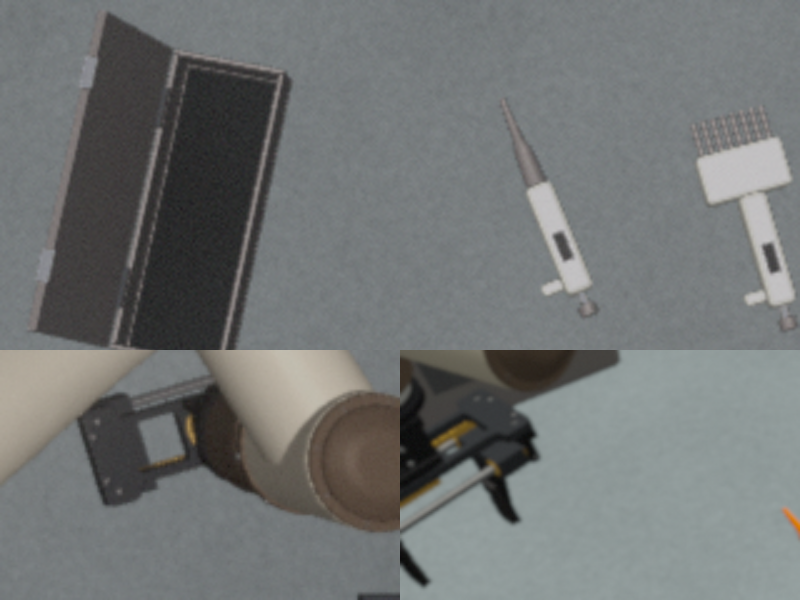

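```bash
cat >> h.py <<'E'
def Rt(az,tilt=0):
    "tool down, jaw axis z at world azimuth az deg; tilt: hand top leans towards -jaw axis"
    z=np.array([np.cos(np.radians(az)),np.sin(np.radians(az)),0]); x=np.array([0,0,-1.]); y=np.cross(z,x)
    M=np.column_stack([x,y,z]); 
    return R.from_rotvec(np.radians(tilt)*np.cross(z,[0,0,-1.])*-1*-1)*R.from_matrix(M) if tilt else R.from_matrix(M)
def plan(p,Rg,n,g):
    s=status.read_state(); Rc=R.from_quat(s["tcp_rot"]); d=(np.array(p)-s["tcp_pos"])/n/1000
    rv=(Rc.inv()*Rg).as_rotvec()/n; ro=R.from_rotvec(rv)
    print("t",round(s["time"],2),"tcp",s["tcp_pos"].round(1),"F",s["force"].round(1))
    for i in range(n):
        print([float(v) for v in np.r_[Rc.inv().apply(d).round(4),np.degrees(rv).round(2),g]]); Rc=Rc*ro
E
python3 - <<'E'
from h import *
print(Rt(79,20).as_matrix().round(2))
plan([519,-137,180],Rt(110.6),15,.087)
E
```

```text
[[-0.07 -0.98  0.18]
 [-0.34  0.19  0.92]
 [-0.94  0.   -0.34]]
t 0.1 tcp [ 171.3 -600.5  221.6] F [0.5 1.5 0.2]
[0.0028, -0.0308, 0.0234, -0.31, 0.01, -0.0, 0.087]
[0.0028, -0.0309, 0.0232, -0.31, 0.01, -0.0, 0.087]
[0.0028, -0.031, 0.023, -0.31, 0.01, -0.0, 0.087]
[0.0028, -0.0311, 0.0229, -0.31, 0.01, -0.0, 0.087]
[0.0028, -0.0313, 0.0227, -0.31, 0.01, -0.0, 0.087]
[0.0028, -0.0314, 0.0225, -0.31, 0.01, -0.0, 0.087]
[0.0028, -0.0315, 0.0223, -0.31, 0.01, -0.0, 0.087]
[0.0028, -0.0316, 0.0222, -0.31, 0.01, -0.0, 0.087]
[0.0028, -0.0318, 0.022, -0.31, 0.01, -0.0, 0.087]
[0.0028, -0.0319, 0.0218, -0.31, 0.01, -0.0, 0.087]
[0.0028, -0.032, 0.0216, -0.31, 0.01, -0.0, 0.087]
[0.0028, -0.0321, 0.0215, -0.31, 0.01, -0.0, 0.087]
[0.0028, -0.0322, 0.0213, -0.31, 0.01, -0.0, 0.087]
[0.0028, -0.0323, 0.0211, -0.31, 0.01, -0.0, 0.087]
[0.0028, -0.0325, 0.0209, -0.31, 0.01, -0.0, 0.087]
```

Request:
servo_tool([
  [0.0028,-0.031,0.023,-0.3,0,0,0.087],
  [0.0028,-0.031,0.023,-0.3,0,0,0.087],
  [0.0028,-0.031,0.023,-0.3,0,0,0.087],
  [0.0028,-0.031,0.023,-0.3,0,0,0.087],
  [0.0028,-0.031,0.023,-0.3,0,0,0.087],
])

```text
time: 0.6
tcp_pos: [287.8, -445.2, 208.0]
tcp_rot: [-0.57, 0.418, 0.57, 0.419]
force: [-0.5, 0.6, 0.5]
finger_gap: 0.999
```

Request:
servo_tool([
  [0.0028,-0.0316,0.022,-0.3,0,0,0.087],
  [0.0028,-0.0316,0.022,-0.3,0,0,0.087],
  [0.0028,-0.0316,0.022,-0.3,0,0,0.087],
  [0.0028,-0.0316,0.022,-0.3,0,0,0.087],
  [0.0028,-0.0316,0.022,-0.3,0,0,0.087],
])

```text
time: 1.1
tcp_pos: [404.0, -291.7, 194.2]
tcp_rot: [-0.575, 0.411, 0.576, 0.411]
force: [0.5, 0.6, -0.2]
finger_gap: 1.001
```

Request:
servo_tool([
  [0.0028,-0.0323,0.0212,-0.3,0,0,0.087],
  [0.0028,-0.0323,0.0212,-0.3,0,0,0.087],
  [0.0028,-0.0323,0.0212,-0.3,0,0,0.087],
  [0.0028,-0.0323,0.0212,-0.3,0,0,0.087],
  [0.0028,-0.0323,0.0212,-0.3,0,0,0.087],
])

```text
time: 1.6
tcp_pos: [520.8, -137.9, 180.1]
tcp_rot: [-0.581, 0.403, 0.581, 0.403]
force: [1.0, -1.4, -0.2]
finger_gap: 1.002
```

```bash
sed -i 's/np.radians(tilt)\*np/-np.radians(tilt)*np/' h.py; python3 - <<'E'
from h import *
c,T=T_of("wrist"); im=eyes.camera("wrist")[:,:,::-1].copy(); cv2.imwrite("pics/w1.png",im)
np.savez("w1.npz",T=T)
s=status.read_state(); print(s["tcp_pos"],Rt(110.6).as_matrix()[:,2],R.from_quat(s["tcp_rot"]).as_matrix()[:,2],s["q"].round(2))
hsv=cv2.cvtColor(im,cv2.COLOR_BGR2HSV)
m=((hsv[...,2]>170)&(hsv[...,1]<40)).astype(np.uint8)
n,l,st,ce=cv2.connectedComponentsWithStats(m)
for i in range(1,n):
    if st[i,4]>300: print(st[i],ce[i],cv2.minAreaRect(cv2.findNonZero((l==i).astype(np.uint8))),ray(c,T,ce[i],24).round())
E
```

```text
[ 524.26452702 -134.744051    179.62821243] [-3.51841648e-01  9.36059536e-01  2.77555756e-17] [-3.52710404e-01  9.35732523e-01 -1.25514618e-04] [ 0.05  0.28 -0.26 -0.   -1.03 -1.26]
[   16     0   121   229 14052] [ 73.09400797 135.35731568] ((71.33187866210938, 114.97785186767578), (234.0138397216797, 116.40825653076172), 86.18592071533203) [ 524. -333.   24.]
[ 303   97   67  168 5535] [327.15501355 182.5598916 ] ((337.9416809082031, 179.9830322265625), (167.2993927001953, 65.45160675048828), 87.79740142822266) [ 490. -140.   24.]
```

View pics/w1.png

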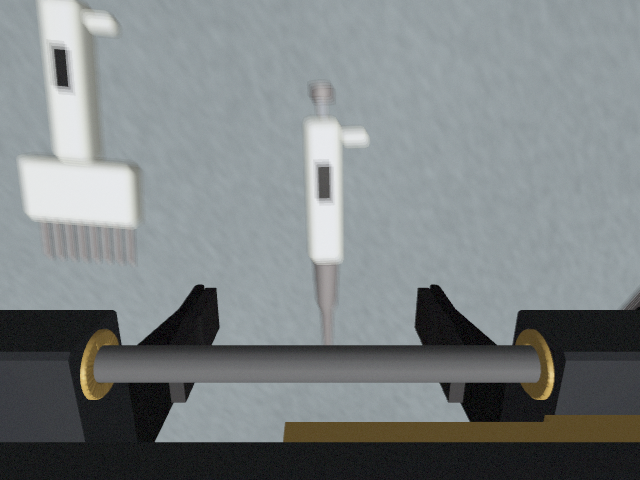

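```bash
python3 - <<'E'
from h import *
T=np.load("w1.npz")["T"]; c=eyes.get_calibration("wrist")
for z in(14,26):
    a=ray(c,T,(323,118),z);b=ray(c,T,(325.5,263),z); d=b-a; L=np.hypot(*d[:2]); az=np.degrees(np.arctan2(d[1],d[0]))
    print(z,a.round(),b.round(),"len",L,"az",az,"grip",(a+d*77/114).round(1))
print(ray(c,T,(320,84),14),ray(c,T,(306,200),20),ray(c,T,(342,200),20))
az=110; g=a+d*77/114
plan([g[0],g[1],60],Rt(az+90 if 0 else az),3,.087)
E
```

```text
14 [ 446. -160.   14.] [ 557. -116.   14.] len 119.3585565733977 az 21.74916779742247 grip [ 521.2 -130.2   14. ]
26 [ 446. -160.   26.] [ 553. -118.   26.] len 114.99508704211861 az 21.74916779742248 grip [ 518.4 -131.6   26. ]
[ 424.20018449 -170.9009401    14.        ] [ 510.11860111 -150.66935148   20.        ] [ 500.0220286 -123.5989157   20.       ]
t 1.65 tcp [ 524.3 -134.7  179.6] F [ 3.9  0.9 -0.2]
[0.0399, 0.0015, 0.0017, 0.22, -0.0, 0.04, 0.087]
[0.0399, 0.0015, 0.0017, 0.22, -0.0, 0.04, 0.087]
[0.0399, 0.0015, 0.0017, 0.22, -0.0, 0.04, 0.087]
```

Request:
servo_tool([
  [0.04,0.0016,0.0016,-0.2,0,0,0.087],
  [0.04,0.0016,0.0016,-0.2,0,0,0.087],
  [0.04,0.0014,0.0017,-0.2,0,0,0.087],
  [0,0,0,0,0,0,0.087],
])

```text
time: 2.05
tcp_pos: [509.4, -136.1, 55.4]
tcp_rot: [-0.579, 0.403, 0.587, 0.398]
force: [-1.6, -0.9, 0.1]
finger_gap: 0.996
```

```bash
python3 - <<'E'
from h import *
plan([518,-132,8],Rt(111.3),3,.087)
cv2.imwrite("pics/w2.png",eyes.camera("wrist")[:,:,::-1])
E
```

```text
t 2.05 tcp [ 509.4 -136.1   55.4] F [-1.6 -0.9  0.1]
[0.0158, -0.0034, 0.0002, -0.12, 0.1, -0.23, 0.087]
[0.0158, -0.0033, 0.0002, -0.12, 0.1, -0.23, 0.087]
[0.0158, -0.0032, 0.0002, -0.12, 0.1, -0.23, 0.087]
```

View pics/w2.png

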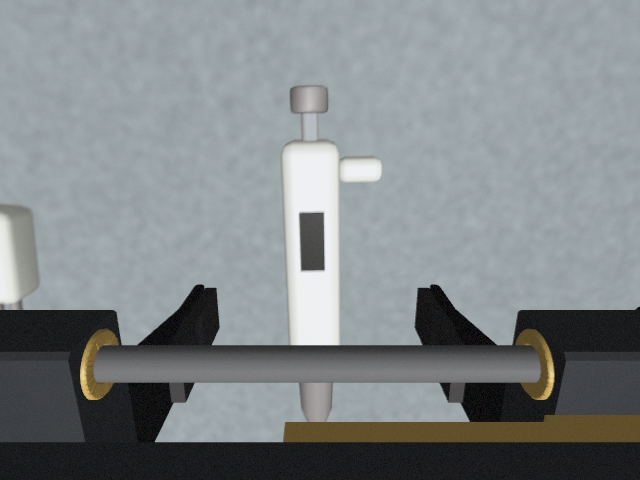

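```bash
python3 - <<'E'
from h import *
c,T=T_of("wrist")
a=ray(c,T,(310,141),26); b=ray(c,T,(302,212),28); print(a.round(),ray(c,T,(319,355),28).round(),"display",ray(c,T,(312,241),28).round(1))
plan([518,-132,8],Rt(111.3),3,.087)
E
```

```text
[ 448. -164.   26.] [ 552. -119.   28.] display [ 492.8 -146.1   28. ]
t 2.1 tcp [ 512.3 -136.5   58.5] F [ 0.6 -0.5  0.4]
[0.0168, -0.0024, 0.0007, -0.09, 0.04, -0.12, 0.087]
[0.0168, -0.0024, 0.0007, -0.09, 0.04, -0.12, 0.087]
[0.0168, -0.0023, 0.0007, -0.09, 0.04, -0.12, 0.087]
```

Request:
servo_tool([
  [0.013,-0.002,0,-0.1,0,0,0.087],
  [0.013,-0.002,0,-0.1,0,0,0.087],
  [0.013,-0.001,0,-0.1,0,0,0.087],
  [0.011,0,0,0,0,0,0.087],
  [0,0,0,0,0,0,0.087],
])

```text
time: 2.6
tcp_pos: [517.8, -134.6, 8.9]
tcp_rot: [-0.583, 0.4, 0.585, 0.398]
force: [0.2, -0.2, -0.1]
finger_gap: 0.999
```

Request:
servo_tool([
  [0,0,0,0,0,0,0.06],
], grip_force=15)

```text
time: 2.7
tcp_pos: [519.0, -134.7, 10.3]
tcp_rot: [-0.584, 0.399, 0.584, 0.399]
force: [-0.3, -0.1, 0.5]
finger_gap: 0.965
```

Request:
servo_tool([
  [0.001,0,0,0,0,0,0.02],
  [0,0,0,0,0,0,0.02],
  [0,0,0,0,0,0,0.02],
  [0,0,0,0,0,0,0.02],
  [0,0,0,0,0,0,0.02],
], grip_force=20)

```text
time: 3.2
tcp_pos: [519.1, -134.6, 9.7]
tcp_rot: [0.584, -0.399, -0.584, -0.399]
force: [-0.5, -1.1, -1.1]
finger_gap: 0.541
```

Request:
servo_tool([
  [0,0,0,0,0,0,0.02],
  [0,0,0,0,0,0,0.02],
  [0,0,0,0,0,0,0.02],
  [0,0,0,0,0,0,0.02],
  [0,0,0,0,0,0,0.02],
])

```text
time: 3.7
tcp_pos: [519.0, -134.6, 9.6]
tcp_rot: [-0.584, 0.399, 0.584, 0.399]
force: [-1.0, 0.5, -0.4]
finger_gap: 0.32
```

Request:
servo_tool([
  [-0.01,0,0,0,0,0,0.02],
  [-0.025,0,0,0,0,0,0.02],
  [-0.04,0,0,0,0,0,0.02],
  [-0.04,0,0,0,0,0,0.02],
  [-0.04,0,0,0,0,0,0.02],
], grip_force=30)

```text
time: 4.2
tcp_pos: [518.5, -134.6, 166.7]
tcp_rot: [0.584, -0.399, -0.584, -0.399]
force: [1.0, -0.3, -1.6]
finger_gap: 0.319
```

```bash
python3 - <<'E'
from h import *
# case rim refinement from the clean top picture: print light rim edges on a few rows
c,T=T_of("top"); im=cv2.imread("pics/top0.png")
g=cv2.cvtColor(im,cv2.COLOR_BGR2GRAY)
for r in (130,150,170,190,210,225): print(r,g[r,120:222].tolist())
plan([520,204,200],Rt(79),10,.02)
E
```

```text
130 [124, 124, 124, 124, 125, 121, 121, 120, 122, 126, 123, 118, 118, 122, 105, 64, 60, 62, 64, 59, 60, 62, 61, 64, 63, 63, 63, 63, 61, 60, 61, 65, 63, 64, 63, 63, 62, 62, 63, 66, 64, 62, 63, 62, 71, 74, 61, 66, 55, 52, 54, 62, 85, 51, 46, 42, 43, 46, 43, 39, 43, 42, 42, 43, 48, 43, 47, 48, 43, 47, 42, 42, 44, 45, 41, 46, 47, 43, 44, 38, 44, 45, 44, 44, 47, 45, 45, 48, 59, 101, 127, 71, 56, 61, 79, 104, 120, 125, 123, 119, 120, 120]
150 [121, 123, 123, 125, 122, 121, 114, 123, 124, 117, 81, 60, 61, 64, 65, 62, 65, 61, 61, 57, 62, 62, 61, 60, 63, 64, 61, 64, 62, 56, 59, 63, 59, 60, 58, 62, 57, 57, 58, 69, 92, 117, 126, 64, 50, 52, 53, 71, 69, 46, 46, 38, 41, 42, 40, 39, 46, 43, 35, 43, 43, 43, 40, 46, 39, 42, 43, 41, 47, 43, 43, 39, 41, 43, 43, 42, 48, 42, 41, 44, 46, 46, 46, 43, 65, 109, 121, 65, 54, 56, 77, 110, 122, 122, 124, 121, 119, 121, 119, 117, 117, 115]
170 [122, 120, 118, 120, 123, 107, 70, 67, 62, 61, 66, 64, 63, 61, 63, 64, 59, 61, 64, 64, 66, 62, 60, 62, 63, 63, 61, 63, 65, 59, 58, 61, 60, 59, 64, 76, 110, 124, 114, 59, 51, 49, 63, 81, 53, 42, 37, 42, 38, 37, 40, 33, 41,
[... 1375 characters left out ...]
, 103, 132, 72, 56, 59, 79, 107, 119, 122, 124, 128, 126, 125, 122, 123, 124, 125, 126, 124, 126, 125, 124, 121, 122, 121, 122, 123, 125, 123, 121, 125, 123, 118]
t 4.2 tcp [ 518.5 -134.6  166.7] F [ 1.  -0.3 -1.6]
[-0.0033, -0.0124, 0.0315, 3.23, 0.0, 0.0, 0.02]
[-0.0033, -0.0107, 0.0321, 3.23, 0.0, 0.0, 0.02]
[-0.0033, -0.0088, 0.0327, 3.23, 0.0, 0.0, 0.02]
[-0.0033, -0.007, 0.0331, 3.23, 0.0, 0.0, 0.02]
[-0.0033, -0.0051, 0.0335, 3.23, 0.0, 0.0, 0.02]
[-0.0033, -0.0032, 0.0337, 3.23, 0.0, 0.0, 0.02]
[-0.0033, -0.0013, 0.0338, 3.23, 0.0, 0.0, 0.02]
[-0.0033, 0.0006, 0.0339, 3.23, 0.0, 0.0, 0.02]
[-0.0033, 0.0025, 0.0338, 3.23, 0.0, 0.0, 0.02]
[-0.0033, 0.0044, 0.0336, 3.23, 0.0, 0.0, 0.02]
```

```bash
python3 - <<'E'
from h import *
c,T=T_of("top")
r=np.array([ray(c,T,p,45)[:2] for p in((209.7,130),(205.6,150),(201.5,170),(197.2,190),(193,210),(189.8,225))])
l=np.array([ray(c,T,p,45)[:2] for p in((161.5,150),(157,170),(152.5,190),(145.1,225))])
pr,pl=np.polyfit(r[:,0],r[:,1],1),np.polyfit(l[:,0],l[:,1],1)
print("az",np.degrees(np.arctan([pr[0],pl[0]])),"y at x=520",np.polyval(pr,520),np.polyval(pl,520))
g=cv2.cvtColor(cv2.imread("pics/top0.png"),cv2.COLOR_BGR2GRAY)
print("ends col190",g[95:130,190].tolist()); print("col170",g[220:245,170].tolist())
E
```

```text
az [-10.7993088  -10.91734201] y at x=520 155.9136814918075 263.51443625630924
ends col190 [123, 128, 123, 121, 118, 122, 125, 126, 124, 122, 123, 124, 126, 129, 125, 123, 123, 123, 116, 135, 91, 59, 54, 71, 64, 52, 47, 42, 45, 47, 48, 45, 43, 45, 44]
col170 [42, 44, 49, 45, 44, 50, 47, 49, 44, 38, 47, 49, 90, 126, 97, 115, 118, 122, 121, 120, 122, 123, 122, 121, 121]
```

```bash
python3 - <<'E'
from h import *
print(Rt(79.1,17).as_matrix().round(2))
plan([505,211,200],Rt(79.1,17),10,.02)
E
```

```text
[[ 0.06 -0.98  0.18]
 [ 0.29  0.19  0.94]
 [-0.96 -0.    0.29]]
t 4.2 tcp [ 518.5 -134.6  166.7] F [ 1.  -0.3 -1.6]
[-0.0033, -0.0113, 0.0327, 3.2, -1.65, -0.48, 0.02]
[-0.0023, -0.0095, 0.0333, 3.2, -1.65, -0.48, 0.02]
[-0.0012, -0.0076, 0.0339, 3.2, -1.65, -0.48, 0.02]
[-0.0002, -0.0057, 0.0343, 3.2, -1.65, -0.48, 0.02]
[0.0008, -0.0038, 0.0345, 3.2, -1.65, -0.48, 0.02]
[0.0018, -0.0019, 0.0346, 3.2, -1.65, -0.48, 0.02]
[0.0029, 0.0001, 0.0346, 3.2, -1.65, -0.48, 0.02]
[0.0038, 0.002, 0.0345, 3.2, -1.65, -0.48, 0.02]
[0.0048, 0.004, 0.0342, 3.2, -1.65, -0.48, 0.02]
[0.0058, 0.0059, 0.0337, 3.2, -1.65, -0.48, 0.02]
```

Request:
servo_tool([
  [-0.0033,-0.011,0.0327,3.2,-1.65,-0.48,0.02],
  [-0.0023,-0.0095,0.0333,3.2,-1.65,-0.48,0.02],
  [-0.0012,-0.0076,0.0339,3.2,-1.65,-0.48,0.02],
  [-0.0002,-0.0057,0.0343,3.2,-1.65,-0.48,0.02],
  [0.0008,-0.0038,0.0345,3.2,-1.65,-0.48,0.02],
])

```text
time: 4.7
tcp_pos: [511.5, 39.4, 181.9]
tcp_rot: [-0.487, 0.434, 0.554, 0.517]
force: [0.4, -0.1, -1.2]
finger_gap: 0.314
```

Request:
servo_tool([
  [0.0018,-0.0019,0.0346,3.2,-1.65,-0.48,0.02],
  [0.0029,0,0.0346,3.2,-1.65,-0.48,0.02],
  [0.0038,0.002,0.0345,3.2,-1.65,-0.48,0.02],
  [0.0048,0.004,0.0342,3.2,-1.65,-0.48,0.02],
  [0.0058,0.0059,0.0337,3.2,-1.65,-0.48,0.02],
])

```text
time: 5.2
tcp_pos: [505.0, 212.0, 198.5]
tcp_rot: [-0.378, 0.459, 0.511, 0.621]
force: [0.1, -0.2, -1.1]
finger_gap: 0.321
```

Request:
servo_tool([
  [0,0,0,0,0,0,0.02],
  [0,0,0,0,0,0,0.02],
  [0,0,0,0,0,0,0.02],
])

```text
time: 5.5
tcp_pos: [505.2, 210.1, 197.7]
tcp_rot: [-0.379, 0.459, 0.511, 0.62]
force: [-0.7, 0.9, -0.9]
finger_gap: 0.318
```

```bash
python3 - <<'E'
from h import *
c,T=T_of("wrist"); np.savez("w3.npz",T=T)
w=eyes.camera("wrist")[:,:,::-1]; t=eyes.camera("top")[:,:,::-1]; cv2.imwrite("pics/top3.png",t)
cv2.imwrite("pics/w3.png",w)
plan([505,211,80],Rt(79.1,17),5,.02); print(status.read_state()["q"].round(2))
E
```

```text
t 5.6 tcp [505.4 209.9 197.6] F [-0.2  0.3 -0.9]
[0.0226, 0.0001, -0.0067, -0.01, -0.01, 0.01, 0.02]
[0.0226, 0.0001, -0.0067, -0.01, -0.01, 0.01, 0.02]
[0.0226, 0.0001, -0.0067, -0.01, -0.01, 0.01, 0.02]
[0.0226, 0.0001, -0.0067, -0.01, -0.01, 0.01, 0.02]
[0.0226, 0.0001, -0.0067, -0.01, -0.01, 0.01, 0.02]
[ 0.56  0.21 -0.24 -0.27 -0.93 -2.18]
```

View pics/w3.png

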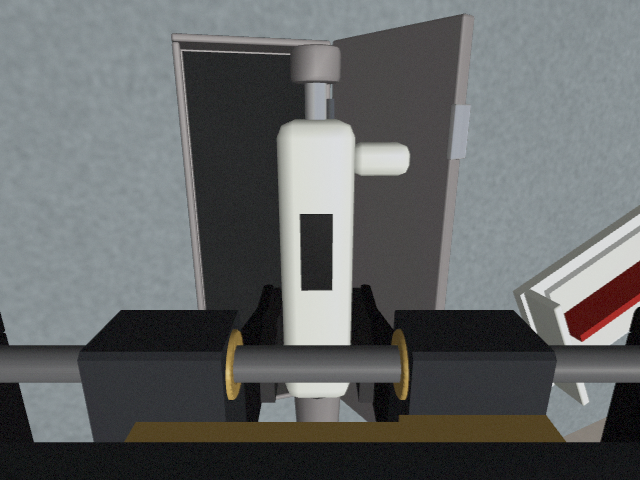

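```bash
python3 - <<'E'
from h import *
T=np.load("w3.npz")["T"]; c=eyes.get_calibration("wrist")
C=np.array([520.5,209.6]); a=np.radians(-10.85); X=np.array([np.cos(a),np.sin(a)]);Y=np.array([-X[1],X[0]])
for n,p in(("corner",(174,37)),("rim mid",(200,300)),("hinge corner",(332,42))):
    d=ray(c,T,p,45)[:2]-C; print(n,(d@X).round(1),(d@Y).round(1))
# lid free edge corner: plane x_case=-150
n=np.r_[X,0]; o=T[:3,3]; d=T[:3,:3]@np.array([(470-c["cx"])/c["fx"],(15-c["cy"])/c["fy"],1]); k=(np.r_[C,0]-150*n-o)@n/(d@n); P=o+k*d
print("lid corner y,z",((P[:2]-C)@Y).round(1),P[2].round(1), "tcp",((status.read_state()["tcp_pos"][:2]-C)@X).round(1),((status.read_state()["tcp_pos"][:2]-C)@Y).round(1))
E
```

```text
corner -143.9 -53.0
rim mid 44.8 -52.4
hinge corner -145.4 55.7
lid corner y,z 109.7 129.3 tcp -14.9 -2.5
```

Request:
servo_tool([
  [0.029,0,-0.0088,0,0,0,0.02],
  [0.029,0,-0.0088,0,0,0,0.02],
  [0.029,0,-0.0088,0,0,0,0.02],
  [0.029,0,-0.0088,0,0,0,0.02],
  [0.019,0,-0.0058,0,0,0,0.02],
])

```text
time: 6.1
tcp_pos: [504.7, 209.6, 54.3]
tcp_rot: [-0.378, 0.46, 0.511, 0.619]
force: [0.4, -0.7, -0.6]
finger_gap: 0.32
```

Request:
servo_tool([
  [0,0,0,0,0,0,0.02],
  [0,0,0,0,0,0,0.02],
])

```text
time: 6.3
tcp_pos: [506.2, 210.5, 56.9]
tcp_rot: [-0.379, 0.459, 0.511, 0.62]
force: [-0.3, -0.2, -0.8]
finger_gap: 0.32
```

```bash
python3 - <<'E'
from h import *
C=np.array([520.5,209.6]); a=np.radians(-10.85); X=np.array([np.cos(a),np.sin(a)]);Y=np.array([-X[1],X[0]])
d=status.read_state()["tcp_pos"][:2]-C; print(d@X,d@Y)
cv2.imwrite("pics/w4.png",eyes.camera("wrist")[:,:,::-1])
plan(np.r_[C-15*X-1*Y,20],Rt(79.1,17),5,.02)
E
```

```text
-14.240867615240754 -1.8070623916759065
t 6.35 tcp [506.6 210.9  57.7] F [-0.   0.1  0.3]
[0.0072, 0.0002, -0.0021, 0.0, 0.0, 0.03, 0.02]
[0.0072, 0.0002, -0.0021, 0.0, 0.0, 0.03, 0.02]
[0.0072, 0.0002, -0.0021, 0.0, 0.0, 0.03, 0.02]
[0.0072, 0.0002, -0.0021, 0.0, 0.0, 0.03, 0.02]
[0.0072, 0.0002, -0.0021, 0.0, 0.0, 0.03, 0.02]
```

View pics/w4.png

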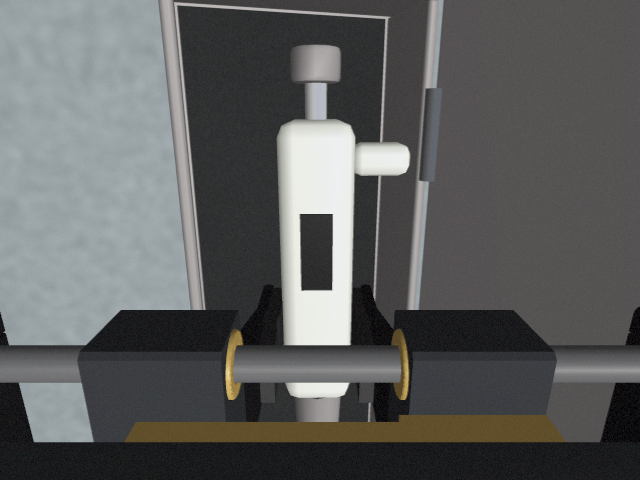

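Request:
servo_tool([
  [0.009,0,-0.0027,0,0,0,0.02],
  [0.009,0,-0.0027,0,0,0,0.02],
  [0.009,0,-0.0027,0,0,0,0.02],
  [0.0055,0,-0.0016,0,0,0,0.02],
  [0,0,0,0,0,0,0.02],
])

```text
time: 6.85
tcp_pos: [505.0, 210.8, 21.4]
tcp_rot: [-0.379, 0.46, 0.512, 0.619]
force: [-1.2, -0.2, -1.8]
finger_gap: 0.313
```

Request:
servo_tool([
  [0.001,0,-0.0003,0,0,0,0.02],
  [0.001,0,-0.0003,0,0,0,0.02],
  [0,0,0,0,0,0,0.02],
])

```text
time: 7.15
tcp_pos: [505.7, 211.2, 20.8]
tcp_rot: [-0.379, 0.459, 0.511, 0.62]
force: [-0.6, 0.2, -0.6]
finger_gap: 0.319
```

Request:
servo_tool([
  [0.001,0,-0.0003,0,0,0,0.02],
  [0.001,0,-0.0003,0,0,0,0.02],
  [0,0,0,0,0,0,0.02],
])

```text
time: 7.45
tcp_pos: [505.5, 211.2, 18.5]
tcp_rot: [-0.379, 0.459, 0.511, 0.62]
force: [0.7, -0.3, -0.3]
finger_gap: 0.318
```

Request:
servo_tool([
  [0.001,0,-0.0003,0,0,0,0.02],
  [0,0,0,0,0,0,0.02],
  [0,0,0,0,0,0,0.02],
])

```text
time: 7.75
tcp_pos: [505.7, 211.2, 18.0]
tcp_rot: [-0.379, 0.459, 0.512, 0.62]
force: [-2.7, -0.9, 5.7]
finger_gap: 0.317
```

Contact at the expected height, so I release now.

Request:
servo_tool([
  [0,0,0,0,0,0,0.031],
  [0,0,0,0,0,0,0.034],
  [0,0,0,0,0,0,0.037],
  [0,0,0,0,0,0,0.04],
  [0,0,0,0,0,0,0.04],
])

```text
time: 8.25
tcp_pos: [505.6, 211.2, 17.3]
tcp_rot: [-0.379, 0.459, 0.511, 0.62]
force: [-0.3, 0.7, -0.7]
finger_gap: 0.454
```

Request:
servo_tool([
  [-0.003,0,0,0,0,0,0.04],
  [-0.006,0,0,0,0,0,0.04],
  [-0.01,0,0,0,0,0,0.04],
  [-0.015,0,0,0,0,0,0.04],
  [-0.025,0,0,0,0,0,0.04],
])

```text
time: 8.75
tcp_pos: [501.6, 193.6, 74.4]
tcp_rot: [-0.379, 0.46, 0.512, 0.619]
force: [0.8, 0.7, 0.4]
finger_gap: 0.456
```

Request:
servo_tool([
  [-0.03,0,0,0,0,0,0.04],
  [-0.03,0,0,0,0,0,0.04],
  [-0.03,0,0,0,0,0,0.02],
  [0,0,0,0,0,0,0.0],
  [0,0,0,0,0,0,0.0],
])

```text
time: 9.25
tcp_pos: [497.3, 168.2, 161.7]
tcp_rot: [-0.379, 0.458, 0.511, 0.621]
force: [-0.5, 1.2, -0.7]
finger_gap: 0.272
```

```bash
python3 - <<'E'
from h import *
c,T=T_of("wrist"); np.savez("w5.npz",T=T)
w=eyes.camera("wrist")[:,:,::-1]; sc=eyes.camera("scene")[:,:,::-1]
o=np.vstack([np.hstack([cv2.resize(w,(400,300)),cv2.resize(sc[80:290,330:610],(400,300))])])
cv2.imwrite("pics/p5.png",o)
print(status.read_state()["q"].round(2), status.read_state()["tcp_pos"])
E
```

```text
[ 0.49  0.22 -0.32 -0.3  -0.86 -2.07] [496.61554309 168.20036314 159.61140702]
```

View pics/p5.png

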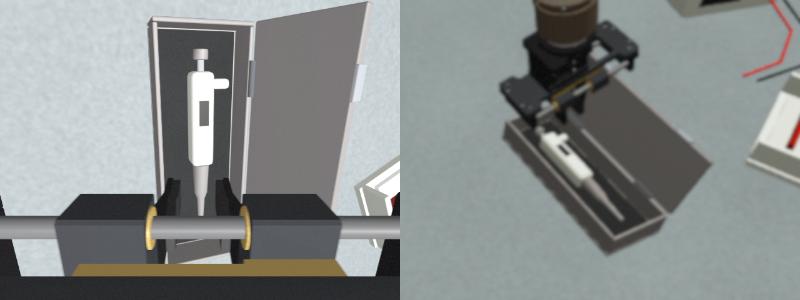

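```bash
python3 - <<'E'
from h import *
C=np.array([520.5,209.6]); a=np.radians(-10.85); X=np.array([np.cos(a),np.sin(a)]);Y=np.array([-X[1],X[0]])
plan(np.r_[C+165*Y,230],Rt(79.1),8,0)
E
```

```text
t 9.35 tcp [496.6 168.2 159.6] F [-0.4  0.7 -0.7]
[-0.0008, -0.0019, 0.0277, -0.01, 2.12, -0.0, 0.0]
[-0.0018, -0.0019, 0.0276, -0.01, 2.12, -0.0, 0.0]
[-0.0028, -0.0019, 0.0276, -0.01, 2.12, -0.0, 0.0]
[-0.0038, -0.0019, 0.0274, -0.01, 2.12, -0.0, 0.0]
[-0.0048, -0.0019, 0.0273, -0.01, 2.12, -0.0, 0.0]
[-0.0058, -0.0019, 0.0271, -0.01, 2.12, -0.0, 0.0]
[-0.0068, -0.0019, 0.0268, -0.01, 2.12, -0.0, 0.0]
[-0.0078, -0.0019, 0.0266, -0.01, 2.12, -0.0, 0.0]
```

Request:
servo_tool([
  [-0.0008,-0.0019,0.0277,0,2.12,0,0],
  [-0.0018,-0.0019,0.0276,0,2.12,0,0],
  [-0.0028,-0.0019,0.0276,0,2.12,0,0],
  [-0.0038,-0.0019,0.0274,0,2.12,0,0],
  [-0.0048,-0.0019,0.0273,0,2.12,0,0],
])

```text
time: 9.85
tcp_pos: [531.0, 296.5, 202.8]
tcp_rot: [-0.425, 0.516, 0.474, 0.573]
force: [0.6, -0.0, -0.9]
finger_gap: 0.002
```

Request:
servo_tool([
  [-0.0058,-0.0019,0.0271,0,2.12,0,0],
  [-0.0068,-0.0019,0.0268,0,2.12,0,0],
  [-0.0078,-0.0019,0.0266,0,2.12,0,0],
  [0,0,0,0,0,0,0],
  [0,0,0,0,0,0,0],
])

```text
time: 10.35
tcp_pos: [551.3, 372.4, 228.0]
tcp_rot: [-0.451, 0.546, 0.45, 0.544]
force: [0.4, -0.7, -0.5]
finger_gap: 0.007
```

Request:
servo_tool([
  [0.04,0,0,0,0,0,0],
  [0.04,0,0,0,0,0,0],
  [0.04,0,0,0,0,0,0],
  [0,0,0,0,0,0,0],
  [0,0,0,0,0,0,0],
])

```text
time: 10.85
tcp_pos: [552.3, 370.9, 110.5]
tcp_rot: [-0.451, 0.546, 0.45, 0.545]
force: [0.3, 0.5, 0.5]
finger_gap: 0.006
```

```bash
python3 - <<'E'
from h import *
C=np.array([520.5,209.6]); a=np.radians(-10.85); X=np.array([np.cos(a),np.sin(a)]);Y=np.array([-X[1],X[0]])
d=status.read_state()["tcp_pos"][:2]-C; print(d@X,d@Y)
plan(np.r_[C+90*Y,110],Rt(79.1),5,0)
E
```

```text
0.8361970943864132 164.43934542292806
t 10.85 tcp [552.3 370.9 110.5] F [0.3 0.5 0.5]
[0.0001, 0.0001, -0.0149, -0.01, -0.02, 0.0, 0.0]
[0.0001, 0.0001, -0.0149, -0.01, -0.02, 0.0, 0.0]
[0.0001, 0.0001, -0.0149, -0.01, -0.02, 0.0, 0.0]
[0.0001, 0.0002, -0.0149, -0.01, -0.02, 0.0, 0.0]
[0.0001, 0.0002, -0.0149, -0.01, -0.02, 0.0, 0.0]
```

Request:
servo_tool([
  [0,0,-0.015,0,0,0,0],
  [0,0,-0.015,0,0,0,0],
  [0,0,-0.015,0,0,0,0],
  [0,0,-0.015,0,0,0,0],
  [0,0,-0.015,0,0,0,0],
])

```text
time: 11.35
tcp_pos: [538.9, 298.1, 112.4]
tcp_rot: [-0.45, 0.543, 0.45, 0.547]
force: [1.1, 2.3, 2.2]
finger_gap: 0.003
```

Request:
servo_tool([
  [0,0,-0.012,0,0,0,0],
  [0,0,-0.012,0,0,0,0],
  [0,0,-0.012,0,0,0,0],
  [0,0,-0.012,0,0,0,0],
  [0,0,-0.012,0,0,0,0],
])

```text
time: 11.85
tcp_pos: [525.9, 238.3, 109.7]
tcp_rot: [-0.45, 0.546, 0.45, 0.545]
force: [0.4, 1.9, 0.5]
finger_gap: 0.004
```

```bash
python3 - <<'E'
from h import *
C=np.array([520.5,209.6]); a=np.radians(-10.85); X=np.array([np.cos(a),np.sin(a)]);Y=np.array([-X[1],X[0]])
s=status.read_state(); d=s["tcp_pos"][:2]-C; print(d@X,d@Y,s["tcp_pos"],s["force"])
sc=eyes.camera("scene")[:,:,::-1]
cv2.imwrite("pics/p6.png",cv2.resize(sc[60:300,320:640],None,fx=2,fy=2))
E
```

```text
-0.12665769476345243 29.17192384447079 [525.86688426 238.27426959 109.6894088 ] [0.43108665 1.93348157 0.49453534]
```

View pics/p6.png

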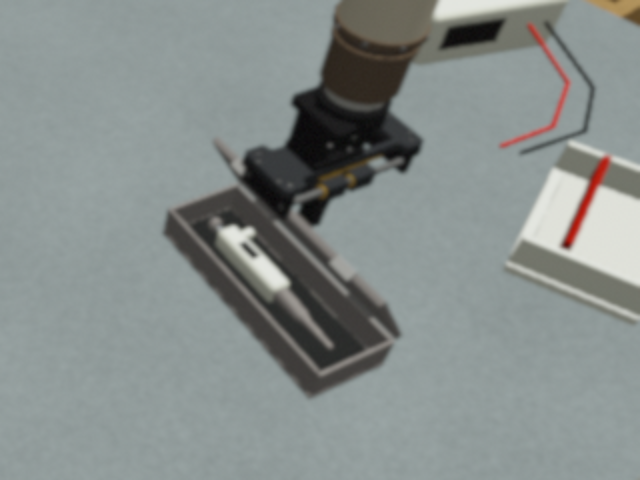

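Request:
servo_tool([
  [0.005,0,-0.008,0,0,0,0],
  [0.005,0,-0.008,0,0,0,0],
  [0.007,0,-0.007,0,0,0,0],
  [0.007,0,-0.007,0,0,0,0],
  [0.008,0,-0.006,0,0,0,0],
])

```text
time: 12.4
tcp_pos: [519.4, 203.4, 77.5]
tcp_rot: [-0.45, 0.545, 0.45, 0.545]
force: [0.2, 1.3, 1.5]
finger_gap: 0.008
```

Request:
servo_tool([
  [0.008,0,-0.006,0,0,0,0],
  [0.006,0,-0.004,0,0,0,0],
  [0.003,0,-0.003,0,0,0,0],
  [0,0,0,0,0,0,0],
])

```text
time: 12.8
tcp_pos: [516.6, 190.5, 60.6]
tcp_rot: [-0.45, 0.546, 0.45, 0.545]
force: [-0.4, 0.0, 0.2]
finger_gap: 0.006
```

Request:
servo_tool([
  [0.002,0,-0.005,0,0,0,0],
  [0.002,0,-0.005,0,0,0,0],
  [0,0,-0.005,0,0,0,0],
  [0,0,0,0,0,0,0],
])

```text
time: 13.2
tcp_pos: [514.0, 175.7, 57.3]
tcp_rot: [-0.45, 0.546, 0.45, 0.545]
force: [0.6, -0.0, -0.1]
finger_gap: 0.003
```

Request:
servo_tool([
  [0.001,0,0,0,0,0,0],
  [0.001,0,0,0,0,0,0],
  [0,0,0,0,0,0,0],
])

```text
time: 13.5
tcp_pos: [514.5, 176.5, 55.9]
tcp_rot: [-0.451, 0.545, 0.45, 0.545]
force: [-1.4, -2.1, 3.9]
finger_gap: 0.004
```

Request:
servo_tool([
  [0.001,0,0,0,0,0,0],
  [0,0,0,0,0,0,0],
])

```text
time: 13.7
tcp_pos: [514.5, 176.4, 55.8]
tcp_rot: [-0.451, 0.545, 0.45, 0.545]
force: [-3.7, -2.1, 10.0]
finger_gap: 0.003
```

Request:
servo_tool([
  [0.001,0,0,0,0,0,0],
  [0,0,0,0,0,0,0],
  [0,0,0,0,0,0,0],
])

```text
time: 14.0
tcp_pos: [514.6, 176.5, 55.8]
tcp_rot: [-0.451, 0.545, 0.45, 0.545]
force: [-5.5, -2.2, 15.1]
finger_gap: 0.006
```

Rigid stop at z ≈ 55.8 mm (the closed lid top is 55.5) with 15 N: the lid is shut. Next I retreat and check.

Request:
servo_tool([
  [-0.01,0,0,0,0,0,0],
  [-0.03,0,0,0,0,0,0],
  [-0.04,0,0,0,0,0,0],
  [-0.04,0,0,0,0,0,0],
  [-0.03,0,-0.03,0,0,0,0],
])

```text
time: 14.5
tcp_pos: [510.3, 149.3, 206.1]
tcp_rot: [-0.452, 0.543, 0.451, 0.546]
force: [0.8, -0.1, -1.3]
finger_gap: 0.005
```

Request:
servo_tool([
  [0,0,-0.045,0,0,0,0],
  [0,0,-0.045,0,0,0,0],
  [0,0,-0.045,0,0,0,0],
  [0,0,-0.03,0,0,0,0],
  [0,0,0,0,0,0,0],
])

```text
time: 15.0
tcp_pos: [476.2, -17.4, 203.4]
tcp_rot: [-0.449, 0.546, 0.449, 0.546]
force: [0.7, -0.1, -0.2]
finger_gap: 0.006
```

Request:
servo_tool([
  [0,0,0,0,0,0,0],
  [0,0,0,0,0,0,0],
  [0,0,0,0,0,0,0],
])

```text
time: 15.3
tcp_pos: [477.7, -14.0, 203.2]
tcp_rot: [-0.451, 0.545, 0.45, 0.545]
force: [1.3, 0.8, 0.1]
finger_gap: 0.004
```

```bash
python3 - <<'E'
from h import *
sc=eyes.camera("scene")[:,:,::-1]; t=eyes.camera("top")[:,:,::-1]
s=status.read_state(); print(s["tcp_pos"],s["force"])
cv2.imwrite("pics/p7.png",np.hstack([cv2.resize(sc[60:360,200:600],(400,300)),cv2.resize(t[60:300,100:420],(400,300))]))
E
```

```text
[477.5762679  -14.07930737 203.16928081] [0.14765705 0.54496554 0.48455548]
```

View pics/p7.png

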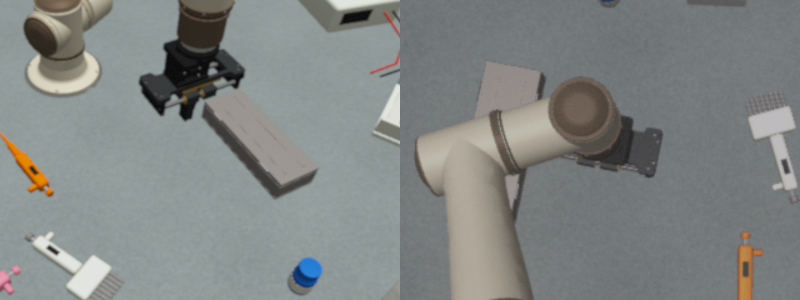

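The lid lies flat on the case, the multichannel pipette is where it was, and the arm is clear of everything, so I hand in.

```bash
python3 -c "
from plant import order; print(order.finish_job())"
```

```text
the job is handed in; nothing more can be done
None
```

I laid the single-channel pipette flat and lengthwise in the case, let go of it, then closed the lid and handed the job in at about 15.4 s. The hand-in gave no verdict.

- **Placing:** I held the handle at x ≈ -15 mm and lowered it, tilted 17° to clear the open lid, until the floor pushed back with about 6 N, then released. The pictures after release showed it lying flat, roughly centred, below the rim.
- **Lid:** I pushed it over from behind and pressed it down with 15 N. The fingertips stopped firmly at z = 55.8 mm, against 55.5 mm for a closed lid, and the last picture shows it lying flat on the rim.
- **Other checks:** By eye, the multichannel pipette had not moved; I did not measure it. The arm ended clear of everything, with no force beyond noise.
- **Disagreements:** The case length first measured about 294 mm instead of 300 mm, and the wrist view put the near end about 5 mm off along the length. The lid angle came out near 1.9 rad from the top view and near 2.1 rad from the wrist view. None of these mattered for the placing.

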